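Square the ceramic carrier plate into the corner stop with the pusher

ROBOT

A 6-joint arm with a two-finger parallel gripper is mounted at the origin on a cart in front of the work surface, level with it; the furniture and walls round the work are solid. World frame = base frame: x ahead of the robot, y to its left, z up, the work surface at z = 0. Lengths are in m, angles in rad, forces in N, time in s.
With the tool pointing down it reaches from about 0.35 to 1 m from the base axis. Payload 7.1 kg.
Tool frame: the origin (TCP) lies at the very end of the fingers, on their centre line; the grasp point (between the pads) lies 19 mm behind it; z points along the fingers, y is the line along which they close (so a half turn about z gives the same grasp; the last joint's range is limited). The gripper opens to 85 mm and grips with 20 to 120 N. Pads are 22 mm wide; open, the fingers measure 114 mm over their backs; the gripper's body (76 mm by 85 mm) begins 54 mm behind the grasp point. The pads swing forward as they close: fully open they stand 13 mm farther back than shut.
Start: joints at [-1.273, 0.423, 1.63, -0, 1.089, -0.019], TCP at [0.195, -0.594, 0.194] pointing down, gripper open.
Joint ranges: [-3, 3], [-0.9, 2.11], [0.09, 2.58], [-1.31, 4.45], [0.11, 2.69], [-2.54, 2.54]. Speed limits (rad/s): [2.39, 2.39, 3.01, 3.14, 3.14, 3.14].

INTERFACE

Orientations are given as a unit quaternion [w, x, y, z].
In Python, from bench import status, read_camera, order gives the robot as it stands.
- The arm moves only by the tool carry_out, never from a script. Its argument "rows" is a list of rows, each a list of 6 numbers: the shift along the world's x, y, z in m, then the turn, a rotation vector about the world's x, y, z in rad. In form: [[dx, dy, dz, rx, ry, rz], ...]. A call has 1 to 5 rows; each row is the pose to reach, as a shift and turn from the pose commanded when the call began; what a row does not reach only later rows make up. A row lasts 1/12 s, in which the tool goes at most 41.7 mm and 7.16 degrees, less where a joint would pass 70% of its speed; a pose out of reach is approached as far as the arm can. A call with a gripper value outside its range is refused whole. "claw" is the closure, from -1 (fully open) to 1 (shut), set as the call begins (left out, the last holds). The fingers move at their own pace and stop on an object; "grip_force" is the grip in N (left out, the last holds). Time passes only in rows, so rows that repeat a pose let the fingers close. It gives the time, the measured TCP pose, the force, the opening and the grip force at its end, in the units of the state.
- status.read_state(): the state, without advancing time (a new reading comes with each control period).
- read_camera(name): name is "side" or "top" or "wrist"; returns a dict with "pixels" (420x560x3 uint8, red, green, blue), "fx", "fy", "cx", "cy" (pixels), "rvec" (rotation vector, rad) and "tvec" (3), from world to camera coordinates, as OpenCV has them. Camera axes: x right, y down, z forward; pixel columns grow to the right and rows downward; lengths in m; the calibration is good to about 2 mm. A picture is of the moment at which its call begins. There is no depth.
- order.job_done(): hands the job in; it is judged then, once.
The state is a dict: "t": time; "joint_positions": joint angles; "joint_vel": joint speeds; "joint_torque": joint torques, N m; "ee_pos": TCP position; "tool_rot": TCP orientation; "ft_force": force on the tool from outside, world axes, zero at the start; "torque": the same for the moment, N m; "finger_gap": opening from 0.0 (shut) to 1.0 (fully open); "gripper_force": force on a finger pad.
Only numpy, scipy, OpenCV 4.12 (cv2) and the standard library are available. Lean on these libraries where they do the work, as an engineer would, in place of code of your own. Each camera call takes 0.05 s, during which the arm holds its last target. There are 200 camera calls.

TASK

Square up the blue ceramic plate on the wooden board: nudge it with the pusher until its far and right edges sit flush against the board's two metal stop rails, without the gripper ever touching the plate. The pusher is parked handle-first in its grey sleeve, so draw it out by its orange blade, lay it down flat on the worktop and let go, then take it by its black handle and push only while holding it there. Finally lay the pusher down flat, clear of the plate and out of the sleeve, and leave the jars and the bottle where they stand.

Things in the scene. Friction and masses are not known exactly. Their poses are not given: they have to be found in the camera images.
- board: Fixed wooden squaring board, 210 x 210 mm, top 12 mm above the worktop; origin: centre of underside; +x roughly away from the robot, -y roughly to its right. Aluminium stop rails stand 12 mm above the top: along the +x edge (inner face at x = +85 mm, y = -55 to +100) and along the -y edge (inner face at y = -85 mm, x = -100 to +55); corner itself left open, other two edges free.
- plate: Loose flat blue ceramic plate, 100 (x) x 80 (y) x 12 mm high, about 250 g, lying on the board; origin at the centre of its underside. Its start heading differs from the board's by up to 0.3 rad. Fully home, its origin is at board x = +35, y = -45 mm with its axes along the board's.
- pusher: Loose pusher, about 120 g. Origin on the underside where handle and blade meet, z up. Black handle x = -85 to 0 mm, 24 mm wide (y), 26 mm high; orange blade x = 0 to +50 mm, 50 mm wide (y), 12 mm thick, straight front edge. Undersides level. Starts with the handle inside the sleeve and the blade out of its mouth, underside 6 mm above the worktop.
- pusher_grip (a point): Middle of the pusher's black handle, at (-42, 0, 13) mm in the pusher's frame; same axes as the pusher. Grip firmly: in a weak grip the pusher pitches when it meets resistance. Pushing counts as holding the handle while the grasp is within 55 mm of this point.
- pusher_edge (a point): Middle of the blade's straight front edge, at (50, 0, 6) mm in the pusher's frame.
- sleeve: Fixed grey sleeve, a closed-topped tunnel 90 (x) x 46 (y) x 48 mm high outside, origin at the centre of its underside on the worktop. Mouth on the -x side (roughly to the robot); inside 34 mm wide, floor 6 mm and ceiling 42 mm above the worktop. Draw the pusher along the sleeve's -x by 100 mm to free it.
- cocoa: Bystander, to be left where it stands: jar with dark cap, 44 mm across, 105 mm high; origin at the centre of its underside.
- cinnamon: Bystander, to be left where it stands: spice jar with pale cap, 47 mm across, 98 mm high; origin at the centre of its underside.
- shaker: Bystander, to be left where it stands: white shaker, 49 mm across, 88 mm high; origin at the centre of its underside.
- teal_bottle: Bystander, to be left where it stands: teal squeeze bottle, 44 mm across, 143 mm high; origin at the centre of its underside.
There are look-alikes about, which are no part of the job. Of the things shaped like the plate, the blue one is meant.

How it is judged:
On the way, in this order (a step that is already met when the one before it is completed fails the run):
1. the pusher is right out of its sleeve, lying flat and let go (angle between pusher's own z axis and vertical below 0.15 rad and height (world z) of pusher below 0.025 m and linear speed of pusher below 0.02 m/s and contact force between the fingers and pusher below 0.1 N and horizontal distance between pusher_grip and sleeve above 0.085 m), for 0.1 s.
2. the pusher is taken by its black handle (distance between the grasp point and pusher_grip below 0.05 m and contact force between the fingers and pusher above 1 N), for 0.1 s.
3. the plate is home against both rails (x of plate in the frame of board above 0.033 m and y of plate in the frame of board below -0.043 m and z of plate in the frame of board below 0.014 m and angle between the x axis of plate and the x axis of board, either way round below 0.03 rad and angle between plate's own z axis and vertical below 0.05 rad), for 0.2 s.
At the end, for the whole second after the job is handed in: The plate lies flat and at rest against both rails (gaps at most 2 mm, heading within 0.03 rad of the board's); the pusher lies flat (within 0.15 rad) on worktop or board, at rest, released, handle middle over 85 mm from the sleeve's origin, not touching the plate (all of step 1 and all of step 3 and contact force between pusher and plate below 0.05 N and linear speed of plate below 0.01 m/s).
It fails at once if the gripper or arm touches the plate (contact force between any of the fingers, the arm and plate above 0.3 N).
It fails at once if the pusher presses on the plate while it is not held by its handle (grasp more than 55 mm from the handle's middle) (contact force between pusher and plate above 0.3 N and distance between the grasp point and pusher_grip above 0.055 m).
It fails at once if a jar, the shaker or the bottle is shifted by more than 20 mm or tipped (distance of any of cocoa, cinnamon, shaker, teal_bottle from where it was at the start of the episode above 0.02 m or angle between any of cocoa, cinnamon, shaker, teal_bottle's own z axis and vertical above 0.3 rad).
It also fails if it takes over 72 s, if anything falls off the work surface, if the arm or the gripper's body presses on something with over 40 N, if the wrist force passes 120 N, or if a joint passes its speed limit or range.

## Working session

There is one attempt and no reset: what is moved stays moved. The work goes in short steps, Python scripts to look and compute and a tool call to move; the robot and the scene stay as the last step left them, time stands still between calls to the robot, and variables do not carry over. Pictures are saved under pics/ and viewed, at most 10 in all, crops included, and the job is handed in when it is done.

Besides the shell and the picture viewer there is one more tool, called after "Request:" by a JSON object that holds its "name" and its "arguments", one argument or row to a line. carry_out: Moves the arm, as the interface text tells. Its arguments: {"type":"object","properties":{"rows":{"type":"array"},"claw":{"type":"number"},"grip_force":{"type":"number"}},"required":["rows"]}

```bash
mkdir -p pics; ls
python3 - <<'E'
from bench import status, read_camera
import cv2, json
for n in ("top","side"):
    c=read_camera(n); cv2.imwrite(f"pics/{n}0.png",c["pixels"][:,:,::-1])
    print(n,{k:(v if k!="pixels" else 0) for k,v in c.items()})
print(status.read_state())
E
```

```text
pics
top {'pixels': 0, 'fx': 533.5215923430212, 'fy': 533.5215923430212, 'cx': 282.74707890988583, 'cy': 213.21731003329523, 'rvec': array([ 2.14259478, -2.14307568,  0.15267435]), 'tvec': array([-0.15152191,  0.56752371,  1.49820656])}
side {'pixels': 0, 'fx': 382.30292938642344, 'fy': 382.30292938642344, 'cx': 277.4567374044635, 'cy': 220.36644829865372, 'rvec': array([ 2.38542023,  1.22734433, -0.32463607]), 'tvec': array([-0.21258266, -0.46212873,  1.14724531])}
{'t': 0.1, 'joint_positions': array([-1.27299458e+00,  4.23759504e-01,  1.63061798e+00, -1.85313990e-05,
        1.08861749e+00, -1.90006241e-02]), 'joint_vel': array([ 3.29194395e-04, -1.34511127e-03, -1.56425482e-03, -9.80726298e-04,
       -3.41787498e-04, -9.89332909e-05]), 'joint_torque': array([-2.71068075e-05, -5.58425081e+01, -2.82445532e+01,  4.58797160e-05,
        3.00481646e-03,  2.78804964e-05]), 'ee_pos': array([ 0.19456223, -0.59336185,  0.19362481]), 'tool_rot': array([-6.93216850e-04,  9.87479820e-01,  1.57743821e-01, -1.05552332e-04]), 'ft_force': array([-0.16502285, -0.93868278, -0.39896488]), 'torque': array([-0.04093947,  0.05925569,  0.02059601]), 'gripper_force': 0.0, 'finger_gap': 1.0005748254501023}
```

View pics/top0.png

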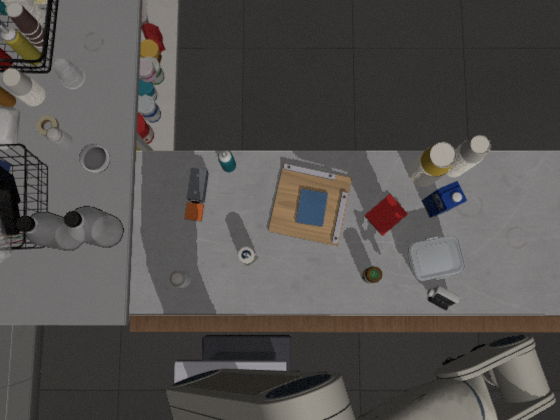

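View pics/side0.png

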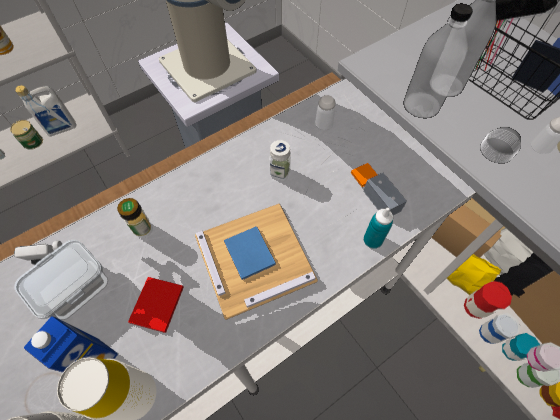

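Top view: the blue plate is at (311,207) on the board, with its rails along the top edge (310,172) and right edge (341,217). The orange blade is at (194,211), in the grey sleeve at (198,185). Teal bottle is at (227,161), the jars at (247,256) and (373,274), and the shaker at (178,279).
Possible mix-ups: for the plate, the red slab at (385,215) and the blue carton at (444,199). I choose the blue slab on the board. For the pusher, only the orange blade (194,211) fits. I'll check both in a crop.

```bash
cat > h.py <<'E'
import numpy as np, cv2
from bench import status, read_camera
def cast(c,uv,z):
    R,_=cv2.Rodrigues(c["rvec"]); uv=np.atleast_2d(uv).astype(float)
    d=np.c_[(uv[:,0]-c["cx"])/c["fx"],(uv[:,1]-c["cy"])/c["fy"],np.ones(len(uv))]@R
    o=-R.T@c["tvec"]; return (o+d*((z-o[2])/d[:,2])[:,None])[:,:2]
def proj(c,P):
    K=np.array([[c["fx"],0,c["cx"]],[0,c["fy"],c["cy"]],[0,0,1]])
    return cv2.projectPoints(np.atleast_2d(P).astype(float),c["rvec"],c["tvec"],K,None)[0][:,0]
def mask(c,lo,hi,box=None):
    m=cv2.inRange(cv2.cvtColor(c["pixels"],cv2.COLOR_RGB2HSV),np.array(lo),np.array(hi))
    if box: k=np.zeros_like(m); k[box[1]:box[3],box[0]:box[2]]=1; m*=k
    return m
def rect(c,m,z):
    # biggest contour -> world plane -> min area rect: centre, size, heading of sides in deg
    k=max(cv2.findContours(m,cv2.RETR_EXTERNAL,cv2.CHAIN_APPROX_NONE)[0],key=cv2.contourArea)[:,0]
    P=cast(c,k,z); r=cv2.minAreaRect((P*1000).astype(np.float32)); return r, P, k
BLUE=((95,90,50),(120,255,255)); ORANGE=((5,180,90),(16,255,255)); WOOD=((10,50,100),(25,190,255))
E
python3 - <<'E'
from h import *
T=read_camera("top"); S=read_camera("side")
for c,n,bp,bo,bw in((T,"top",(285,180,340,235),(175,190,215,230),(255,155,360,250)),(S,"side",(215,215,285,290),(340,155,400,195),(190,195,325,325))):
    for nm,col,b,z in(("plate",BLUE,bp,.024),("blade",ORANGE,bo,.018),("wood",WOOD,bw,.012)):
        try: r,P,k=rect(c,mask(c,*col,b),z); print(n,nm,np.round(np.r_[r[0],r[1],r[2]],1),np.round(cv2.boxPoints(r)).tolist())
        except Exception as e: print(n,nm,e)
# circle objects: base by eye, rough
for nm,uv,z in(("teal",(231,153),.14),("cinn",(247,256),.098),("cocoa",(373,274),.1),("shaker",(178,279),.088)): print(nm,cast(T,uv,z).round(3))
a=cv2.resize(T["pixels"][150:270,165:365],(800,480),interpolation=cv2.INTER_CUBIC)
b=cv2.resize(S["pixels"][130:320,190:420],(726,600),interpolation=cv2.INTER_CUBIC)
cv2.imwrite("pics/ct.png",a[:,:,::-1]);cv2.imwrite("pics/cs.png",b[:,:,::-1])
E
```

```text
top plate [ 588.2 -235.5   76.6   97.    80.4] [[534.0, -265.0], [630.0, -281.0], [642.0, -206.0], [547.0, -190.0]]
top blade [576.9 108.8  46.9  46.9  82.1] [[550.0, 89.0], [597.0, 82.0], [603.0, 129.0], [557.0, 135.0]]
top wood [ 600.1 -231.4  208.4  210.4   77.7] [[475.0, -311.0], [681.0, -356.0], [725.0, -152.0], [520.0, -107.0]]
side plate [ 591.  -234.9   79.   100.6   80.4] [[535.0, -265.0], [634.0, -282.0], [647.0, -204.0], [548.0, -188.0]]
side blade [581.1 108.1  53.2  52.7  82.7] [[552.0, 85.0], [604.0, 78.0], [611.0, 131.0], [558.0, 138.0]]
side wood [ 602.1 -230.7  209.1  210.4   77.6] [[477.0, -310.0], [682.0, -355.0], [727.0, -151.0], [522.0, -106.0]]
teal [[ 0.72 -0.01]]
cinn [[ 0.44  -0.054]]
cocoa [[ 0.391 -0.398]]
shaker [[0.378 0.136]]
```

View pics/ct.png

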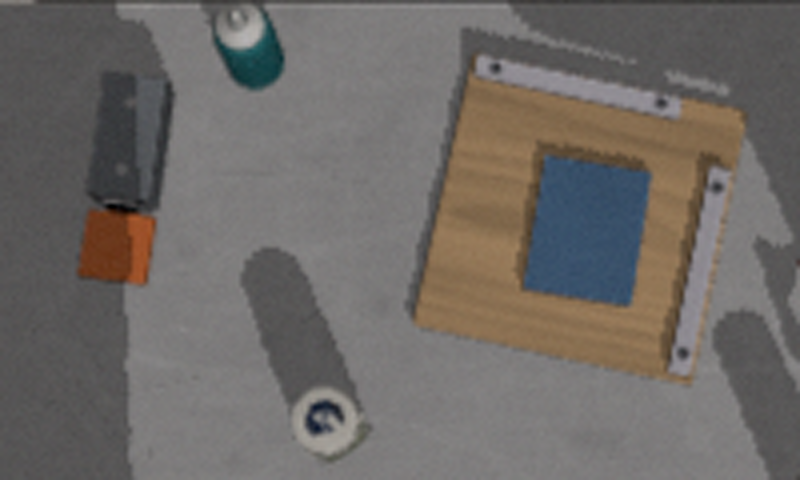

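View pics/cs.png

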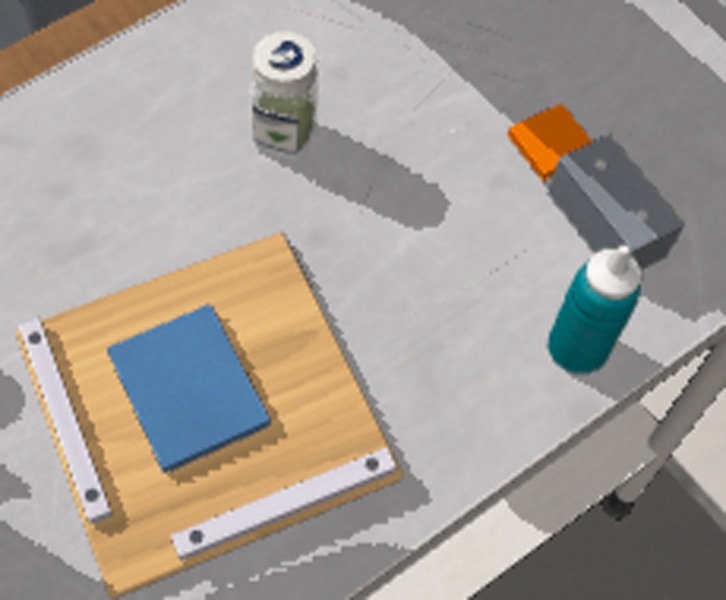

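The crops confirm it: the orange blade sits at the sleeve's mouth (crop 120,247), heading towards the robot, and the blue slab lies on the board inside the two rails. Board: centre (0.601,-0.231), heading -12.4°. Plate: (0.590,-0.235), heading -9.6°. Blade: centre (0.579,0.108), drawn out along (-0.991,0.132). Next I move above the blade.

Request:
{"name": "carry_out", "arguments": {
  "rows": [
    [0.015,0.028,0,0,0,-0.018],
    [0.031,0.056,0,0,0,-0.036],
    [0.046,0.084,0,0,0,-0.054],
    [0.061,0.112,0,0,0,-0.072],
    [0.077,0.14,0,0,0,-0.09]
  ],
  "claw": -1
}}

```text
t: 0.62
ee_pos: [0.2719, -0.4524, 0.1941]
tool_rot: [-0.0, 0.994, 0.112, -0.0]
ft_force: [0.2, -0.1, -0.3]
finger_gap: 0.999
gripper_force: 0.0
```

Request:
{"name": "carry_out", "arguments": {
  "rows": [
    [0.015,0.028,0,0,0,-0.018],
    [0.031,0.056,0,0,0,-0.036],
    [0.046,0.084,0,0,0,-0.054],
    [0.061,0.112,0,0,0,-0.072],
    [0.077,0.14,0,0,0,-0.09]
  ]
}}

```text
t: 1.03
ee_pos: [0.349, -0.3124, 0.1943]
tool_rot: [0.0, 0.998, 0.068, -0.0]
ft_force: [0.8, 0.2, -0.3]
finger_gap: 0.999
gripper_force: 0.0
```

Request:
{"name": "carry_out", "arguments": {
  "rows": [
    [0.015,0.028,0,0,0,-0.018],
    [0.031,0.056,0,0,0,-0.036],
    [0.046,0.084,0,0,0,-0.054],
    [0.061,0.112,0,0,0,-0.072],
    [0.077,0.14,0,0,0,-0.09]
  ]
}}

```text
t: 1.45
ee_pos: [0.4261, -0.1723, 0.1944]
tool_rot: [0.0, 1.0, 0.023, 0.0]
ft_force: [0.5, 0.1, -0.4]
finger_gap: 1.0
gripper_force: 0.0
```

Request:
{"name": "carry_out", "arguments": {
  "rows": [
    [0.015,0.028,0,0,0,-0.018],
    [0.031,0.056,0,0,0,-0.036],
    [0.046,0.084,0,0,0,-0.054],
    [0.061,0.112,0,0,0,-0.072],
    [0.077,0.14,0,0,0,-0.09]
  ]
}}

```text
t: 1.87
ee_pos: [0.503, -0.0323, 0.1943]
tool_rot: [0.0, 1.0, -0.022, -0.0]
ft_force: [0.2, -0.1, 0.1]
finger_gap: 0.997
gripper_force: 0.0
```

Request:
{"name": "carry_out", "arguments": {
  "rows": [
    [0.015,0.028,0,0,0,-0.018],
    [0.031,0.056,0,0,0,-0.036],
    [0.046,0.084,0,0,0,-0.054],
    [0.061,0.112,0,0,0,-0.072],
    [0.077,0.141,0,0,0,-0.09]
  ]
}}

```text
t: 2.28
ee_pos: [0.58, 0.1086, 0.1942]
tool_rot: [0.0, 0.998, -0.067, -0.0]
ft_force: [0.8, -0.2, -0.1]
finger_gap: 0.999
gripper_force: 0.0
```

Run:
```python
from h import *
c=read_camera("wrist")
r,P,k=rect(c,mask(c,*ORANGE),.018); print(r, cv2.boxPoints(r).round(1).tolist())
cv2.imwrite("pics/w1.png",c["pixels"][:,:,::-1])
```

```text
((589.3629150390625, 111.51702117919922), (13.57996654510498, 8.011086463928223), 82.33529663085938) [[584.5, 105.30000305175781], [592.4000244140625, 104.30000305175781], [594.2000122070312, 117.69999694824219], [586.2999877929688, 118.80000305175781]]
```

View pics/w1.png

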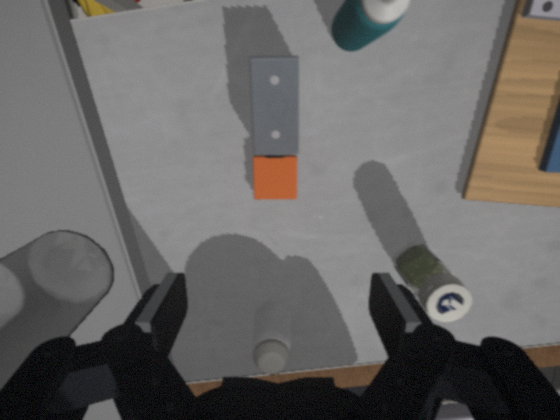

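The wrist view shows the blade at px 253–298 × 156–199, the sleeve right behind it, and the bottle at (365,20).

Run:
```python
from h import *
c=read_camera("wrist")
print(cast(c,[(253,156.5),(298,156.5),(298,200),(254,200)],.018).round(4), cast(c,[(253.,156.5),(298,156.5),(298,200),(254,200)],.018).mean(0))
print("sleeve top",cast(c,[(250,57),(298,57),(298,156),(250,156)],.048).round(4))
```

```text
[[0.6109 0.1379]
 [0.6042 0.0881]
 [0.5538 0.0938]
 [0.5606 0.1447]] [0.58239462 0.1161151 ]
sleeve top [[0.7072 0.123 ]
 [0.7012 0.0788]
 [0.6099 0.0891]
 [0.6164 0.1377]]
```

Request:
{"name": "carry_out", "arguments": {
  "rows": [
    [0,0.001,-0.02,0,0,0],
    [0,0.002,-0.045,0,0,0],
    [0,0.003,-0.07,0,0,0],
    [0,0.003,-0.09,0,0,0],
    [0,0.003,-0.09,0,0,0]
  ]
}}

```text
t: 2.8
ee_pos: [0.5761, 0.109, 0.1003]
tool_rot: [0.001, 0.998, -0.067, -0.004]
ft_force: [-1.0, -0.5, -1.5]
finger_gap: 0.999
gripper_force: 0.0
```

Run:
```python
from h import *
c=read_camera("wrist"); m=mask(c,(4,120,50),(20,255,255),(150,20,420,400))
r,P,k=rect(c,m,.018); print(r,k.min(0),k.max(0), cv2.boxPoints(r).round(1).tolist())
c=read_camera("top"); m=mask(c,(3,120,50),(20,255,255),(175,190,215,230)); r,P,k=rect(c,m,.018); print(r,k.min(0),k.max(0))
c=read_camera("wrist");cv2.imwrite("pics/w2.png",c["pixels"][:,:,::-1])
```

```text
((579.0350952148438, 111.16480255126953), (49.156646728515625, 49.39439010620117), 83.69654846191406) [245 170] [303 225] [[551.7999877929688, 89.4000015258789], [600.9000244140625, 84.0], [606.2999877929688, 132.89999389648438], [557.2000122070312, 138.3000030517578]]
((570.22900390625, 98.42294311523438), (38.76607894897461, 26.42092514038086), 1.4203524589538574) [193 207] [202 220]
```

Request:
{"name": "carry_out", "arguments": {
  "rows": [
    [0,0,-0.03,0,0,0],
    [0,0,-0.06,0,0,0],
    [0,0,-0.085,0,0,0],
    [0,0,-0.098,0,0,0],
    [0,0,-0.098,0,0,0]
  ]
}}

```text
t: 3.37
ee_pos: [0.5787, 0.1097, 0.005]
tool_rot: [0.0, 0.998, -0.067, -0.001]
ft_force: [-1.2, -0.5, 0.2]
finger_gap: 1.002
gripper_force: 0.0
```

Request:
{"name": "carry_out", "arguments": {
  "rows": [
    [0,0,0,0,0,0],
    [0,0,0,0,0,0],
    [0,0,0,0,0,0],
    [0,0,0,0,0,0],
    [0,0,0,0,0,0]
  ],
  "claw": 1,
  "grip_force": 50
}}

```text
t: 3.78
ee_pos: [0.5805, 0.1103, 0.0075]
tool_rot: [-0.0, 0.998, -0.067, 0.001]
ft_force: [-0.6, 0.1, 0.4]
finger_gap: 0.296
gripper_force: 0.0
```

Request:
{"name": "carry_out", "arguments": {
  "rows": [
    [0,0,0,0,0,0],
    [0,0,0,0,0,0],
    [0,0,0,0,0,0],
    [0,0,0,0,0,0],
    [0,0,0,0,0,0]
  ]
}}

```text
t: 4.2
ee_pos: [0.5797, 0.1101, 0.0062]
tool_rot: [0.0, 0.998, -0.067, -0.0]
ft_force: [-0.5, -0.2, 0.0]
finger_gap: -0.003
gripper_force: 0.0
```

Run:
```python
from h import *
c=read_camera("side"); w=read_camera("wrist")
a=cv2.resize(c["pixels"][110:250,300:460],(457,400)); b=cv2.resize(w["pixels"],(343,257)); b=cv2.copyMakeBorder(b,0,143,0,0,cv2.BORDER_CONSTANT)
cv2.imwrite("pics/s3.png",np.hstack([a,b])[:,:,::-1])
```

```text
(no output)
```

View pics/s3.png

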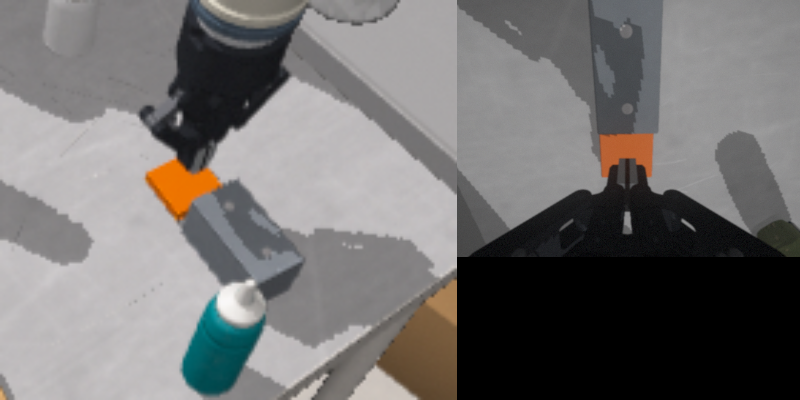

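The side crop shows the shut fingertips at about (195,165) over or in front of the blade, which is still in the sleeve. Nothing is gripped. I'll check the geometry.

Run:
```python
from h import *
s=status.read_state(); print(s["ee_pos"],s["ft_force"],s["finger_gap"])
c=read_camera("side"); T=read_camera("top"); w=read_camera("wrist")
for p in [(.58,.110,.006),(.58,.11,.018),(.54,.11,.006)]: print(p,proj(c,p).round(1),((proj(c,p)-[300,110])*2.856).round(0),(proj(w,p)*343/560+[457,0]).round(0))
r,P,k=rect(c,mask(c,(4,120,50),(20,255,255),(340,155,400,195)),.018); print(r)
r,P,k=rect(w,mask(w,(4,120,50),(20,255,255)),.018); print(r)
for z in(.006,.018): print(z,cast(w,[(233,219),(319,219)],z))
print(cast(c,[(300+147/2.856,110+180/2.856),(300+178/2.856,110+217/2.856),(300+219/2.856,110+187/2.856)],.018))
```

```text
[0.57966136 0.11010685 0.00623171] [ 0.3590601   1.1233496  -0.41710461] -0.0020775800760344416
(0.58, 0.11, 0.006) [[363.9 176.6]] [[182. 190.]] [[627. 148.]]
(0.58, 0.11, 0.018) [[364.8 173.7]] [[185. 182.]] [[627. 153.]]
(0.54, 0.11, 0.006) [[353.2 165.9]] [[152. 160.]] [[632. 182.]]
((580.2169189453125, 108.23655700683594), (54.863521575927734, 53.02689743041992), 84.51544189453125)
((577.3005981445312, 111.13641357421875), (49.467918395996094, 45.602596282958984), 83.21401977539062)
0.006 [[0.59854969 0.13464605]
 [0.59168048 0.08324718]]
0.018 [[0.60278537 0.13226655]
 [0.59637175 0.08427662]]
[[0.55940558 0.08500936]
 [0.60339709 0.0812314 ]
 [0.60070269 0.12985539]]
```

The side and wrist views both put the fingertip about 25–35 mm above the reported TCP, so it passed over the blade. I'll calibrate by a gentle touch on clear worktop in front of the blade.

Request:
{"name": "carry_out", "arguments": {
  "rows": [
    [0,0,0.01,0,0,0],
    [-0.02,0.003,0.01,0,0,0],
    [-0.045,0.006,0.01,0,0,0],
    [-0.06,0.008,0.005,0,0,0],
    [-0.06,0.008,-0.002,0,0,0]
  ]
}}

```text
t: 4.87
ee_pos: [0.5166, 0.1182, 0.0049]
tool_rot: [0.0, 0.998, -0.066, -0.001]
ft_force: [0.5, 0.4, -0.1]
finger_gap: 0.004
gripper_force: 0.0
```

Request:
{"name": "carry_out", "arguments": {
  "rows": [
    [0,0,-0.002,0,0,0],
    [0,0,-0.004,0,0,0],
    [0,0,-0.005,0,0,0],
    [0,0,-0.005,0,0,0],
    [0,0,-0.005,0,0,0]
  ]
}}

```text
t: 5.28
ee_pos: [0.5206, 0.1181, -0.0006]
tool_rot: [-0.0, 0.998, -0.067, 0.0]
ft_force: [-0.2, -0.0, -0.6]
finger_gap: -0.002
gripper_force: 0.0
```

Run:
```python
from h import *
s=status.read_state(); print(s["ee_pos"],s["ft_force"],s["finger_gap"])
c=read_camera("side"); w=read_camera("wrist")
for z in (0,.01,.02,.03,.04,.05):
    p=(*s["ee_pos"][:2],z); print(z,((proj(c,p)-[320,120])*6).round(0),((proj(w,p)-[240,150])*4).round(0))
a=cv2.resize(c["pixels"][120:200,320:390],(420,480),interpolation=cv2.INTER_CUBIC); b=cv2.resize(w["pixels"][150:270,240:330],(360,480),interpolation=cv2.INTER_CUBIC)
cv2.imwrite("pics/s4.png",np.clip(np.hstack([a,b])[:,:,::-1].astype(float)*1.5,0,255).astype(np.uint8))
```

```text
[ 0.52055359  0.11806853 -0.00062842] [-0.15587532 -0.03052557 -0.56186286] -0.0018983791955431001
0 [[181. 245.]] [[150. 371.]]
0.01 [[185. 230.]] [[150. 400.]]
0.02 [[189. 216.]] [[149. 431.]]
0.03 [[193. 200.]] [[149. 467.]]
0.04 [[197. 185.]] [[149. 506.]]
0.05 [[201. 169.]] [[149. 551.]]
```

View pics/s4.png

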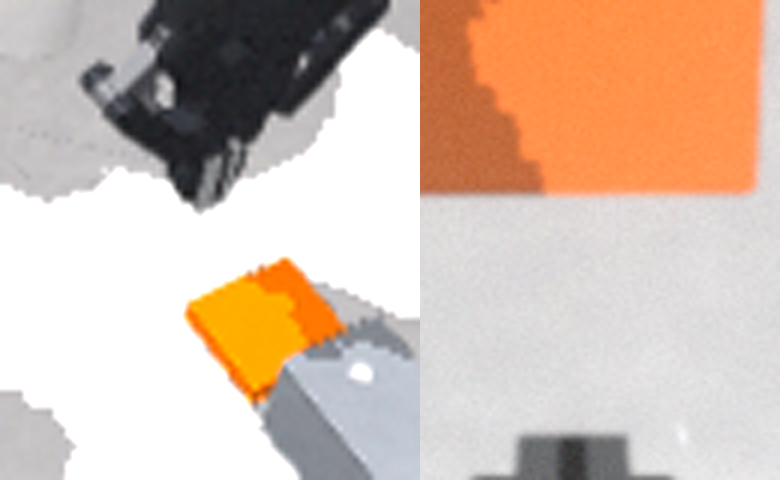

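In the side crop the tip ends at (200,212), and in the wrist crop at row 435. Both give about 22 mm above the reported TCP. A guarded touch will confirm it.

Request:
{"name": "carry_out", "arguments": {
  "rows": [
    [0,0,-0.004,0,0,0],
    [0,0,-0.008,0,0,0],
    [0,0,-0.011,0,0,0],
    [0,0,-0.012,0,0,0],
    [0,0,-0.012,0,0,0]
  ]
}}

```text
t: 5.8
ee_pos: [0.5193, 0.118, -0.0132]
tool_rot: [0.0, 0.998, -0.067, -0.0]
ft_force: [-0.3, 0.2, -0.4]
finger_gap: -0.002
gripper_force: 0.0
```

Request:
{"name": "carry_out", "arguments": {
  "rows": [
    [0,0,-0.001,0,0,0],
    [0,0,-0.002,0,0,0],
    [0,0,-0.003,0,0,0],
    [0,0,-0.003,0,0,0]
  ]
}}

```text
t: 6.13
ee_pos: [0.5197, 0.1181, -0.0158]
tool_rot: [0.0, 0.998, -0.067, -0.0]
ft_force: [0.3, 0.0, -0.3]
finger_gap: 0.004
gripper_force: 0.0
```

Request:
{"name": "carry_out", "arguments": {
  "rows": [
    [0,0,-0.001,0,0,0],
    [0,0,-0.002,0,0,0],
    [0,0,-0.002,0,0,0]
  ]
}}

```text
t: 6.38
ee_pos: [0.5196, 0.1181, -0.0178]
tool_rot: [0.0, 0.998, -0.067, -0.0]
ft_force: [-0.6, 0.3, 0.7]
finger_gap: -0.003
gripper_force: 0.0
```

Request:
{"name": "carry_out", "arguments": {
  "rows": [
    [0,0,-0.001,0,0,0],
    [0,0,-0.002,0,0,0],
    [0,0,-0.002,0,0,0]
  ]
}}

```text
t: 6.63
ee_pos: [0.5196, 0.1181, -0.0199]
tool_rot: [0.0, 0.998, -0.067, -0.0]
ft_force: [0.8, 0.9, 0.3]
finger_gap: 0.0
gripper_force: 0.0
```

Request:
{"name": "carry_out", "arguments": {
  "rows": [
    [0,0,-0.001,0,0,0],
    [0,0,-0.002,0,0,0],
    [0,0,-0.002,0,0,0]
  ]
}}

```text
t: 6.88
ee_pos: [0.5196, 0.1181, -0.0219]
tool_rot: [0.0, 0.998, -0.067, -0.0]
ft_force: [-1.0, -0.4, 0.4]
finger_gap: 0.001
gripper_force: 0.0
```

Request:
{"name": "carry_out", "arguments": {
  "rows": [
    [0,0,-0.001,0,0,0],
    [0,0,-0.001,0,0,0],
    [0,0,-0.001,0,0,0]
  ]
}}

```text
t: 7.13
ee_pos: [0.5197, 0.1181, -0.0227]
tool_rot: [0.0, 0.998, -0.067, -0.0]
ft_force: [-0.9, 0.8, 0.5]
finger_gap: 0.001
gripper_force: 0.0
```

Request:
{"name": "carry_out", "arguments": {
  "rows": [
    [0,0,-0.001,0,0,0],
    [0,0,-0.002,0,0,0],
    [0,0,-0.002,0,0,0]
  ]
}}

```text
t: 7.38
ee_pos: [0.5196, 0.1181, -0.0249]
tool_rot: [0.0, 0.998, -0.067, -0.0]
ft_force: [0.1, 1.1, 0.1]
finger_gap: 0.0
gripper_force: 0.0
```

Request:
{"name": "carry_out", "arguments": {
  "rows": [
    [0,0,-0.001,0,0,0],
    [0,0,-0.001,0,0,0],
    [0,0,-0.001,0,0,0]
  ]
}}

```text
t: 7.63
ee_pos: [0.5197, 0.1181, -0.0258]
tool_rot: [0.0, 0.998, -0.067, -0.0]
ft_force: [0.1, -0.9, 0.9]
finger_gap: -0.003
gripper_force: 0.0
```

Request:
{"name": "carry_out", "arguments": {
  "rows": [
    [0,0,-0.001,0,0,0],
    [0,0,-0.002,0,0,0],
    [0,0,-0.002,0,0,0]
  ]
}}

```text
t: 7.88
ee_pos: [0.5196, 0.1181, -0.0279]
tool_rot: [0.0, 0.998, -0.067, -0.0]
ft_force: [-0.8, 0.4, -0.8]
finger_gap: 0.0
gripper_force: 0.0
```

Request:
{"name": "carry_out", "arguments": {
  "rows": [
    [0,0,-0.001,0,0,0],
    [0,0,-0.001,0,0,0],
    [0,0,-0.001,0,0,0]
  ]
}}

```text
t: 8.13
ee_pos: [0.5197, 0.1181, -0.0288]
tool_rot: [0.0, 0.998, -0.067, -0.0]
ft_force: [0.0, 0.1, -0.2]
finger_gap: -0.001
gripper_force: 0.0
```

Run:
```python
from h import *
s=status.read_state(); c=read_camera("side"); w=read_camera("wrist")
for z in (0,.005,.01,.015,.02):
    p=(*s["ee_pos"][:2],z); print(z,((proj(c,p)-[320,120])*6).round(0),((proj(w,p)-[240,150])*4).round(0))
a=cv2.resize(c["pixels"][120:200,320:390],(420,480),interpolation=cv2.INTER_CUBIC); b=cv2.resize(w["pixels"][150:270,240:330],(360,480),interpolation=cv2.INTER_CUBIC)
cv2.imwrite("pics/s5.png",np.clip(np.hstack([a,b])[:,:,::-1].astype(float)*1.3,0,255).astype(np.uint8))
```

```text
0 [[180. 244.]] [[150. 461.]]
0.005 [[182. 236.]] [[150. 480.]]
0.01 [[184. 229.]] [[150. 500.]]
0.015 [[186. 222.]] [[149. 521.]]
0.02 [[188. 214.]] [[149. 544.]]
```

View pics/s5.png

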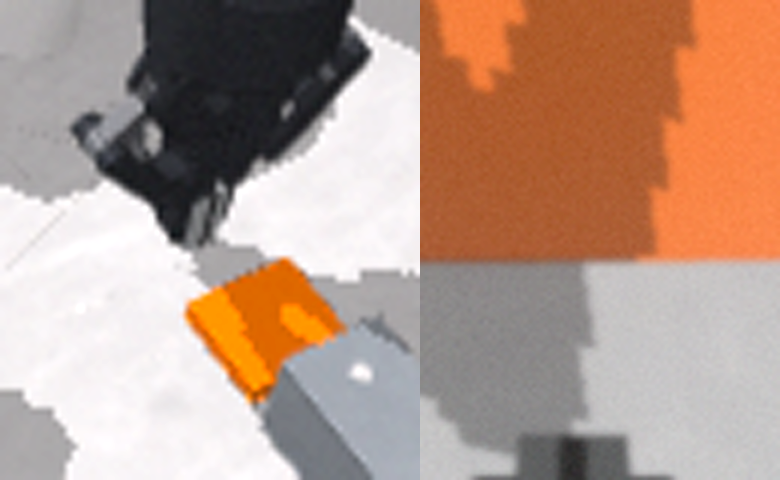

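The tip is now at side-crop (190,248), within a few mm of the worktop, and the shadow is nearly meeting it. I'll go on in small steps until it touches.

Request:
{"name": "carry_out", "arguments": {
  "rows": [
    [0,0,-0.001,0,0,0],
    [0,0,-0.002,0,0,0],
    [0,0,-0.002,0,0,0]
  ]
}}

```text
t: 8.48
ee_pos: [0.5196, 0.1181, -0.0309]
tool_rot: [0.0, 0.998, -0.067, -0.0]
ft_force: [0.1, 0.5, -0.0]
finger_gap: -0.002
gripper_force: 0.0
```

Request:
{"name": "carry_out", "arguments": {
  "rows": [
    [0,0,-0.001,0,0,0],
    [0,0,-0.001,0,0,0],
    [0,0,-0.001,0,0,0]
  ]
}}

```text
t: 8.73
ee_pos: [0.5196, 0.1181, -0.0318]
tool_rot: [0.0, 0.998, -0.067, -0.0]
ft_force: [0.9, -0.8, 0.2]
finger_gap: -0.001
gripper_force: 0.0
```

Request:
{"name": "carry_out", "arguments": {
  "rows": [
    [0,0,-0.001,0,0,0],
    [0,0,-0.001,0,0,0],
    [0,0,-0.001,0,0,0]
  ]
}}

```text
t: 8.98
ee_pos: [0.5197, 0.1181, -0.0327]
tool_rot: [0.0, 0.998, -0.067, -0.0]
ft_force: [0.5, -0.7, -0.5]
finger_gap: 0.004
gripper_force: 0.0
```

Request:
{"name": "carry_out", "arguments": {
  "rows": [
    [0,0,-0.001,0,0,0],
    [0,0,-0.001,0,0,0],
    [0,0,-0.001,0,0,0]
  ]
}}

```text
t: 9.23
ee_pos: [0.5197, 0.1181, -0.0337]
tool_rot: [-0.0, 0.998, -0.067, -0.0]
ft_force: [-0.1, -0.2, -0.0]
finger_gap: -0.004
gripper_force: 0.0
```

Request:
{"name": "carry_out", "arguments": {
  "rows": [
    [0,0,-0.001,0,0,0],
    [0,0,-0.001,0,0,0],
    [0,0,-0.001,0,0,0]
  ]
}}

```text
t: 9.48
ee_pos: [0.5197, 0.1181, -0.0348]
tool_rot: [0.0, 0.998, -0.067, -0.0]
ft_force: [-0.6, -0.7, -0.0]
finger_gap: -0.004
gripper_force: 0.0
```

Request:
{"name": "carry_out", "arguments": {
  "rows": [
    [0,0,-0.001,0,0,0],
    [0,0,-0.001,0,0,0],
    [0,0,-0.001,0,0,0]
  ]
}}

```text
t: 9.73
ee_pos: [0.5197, 0.1181, -0.0357]
tool_rot: [0.0, 0.998, -0.067, -0.0]
ft_force: [0.1, -0.3, 0.9]
finger_gap: -0.003
gripper_force: 0.0
```

Request:
{"name": "carry_out", "arguments": {
  "rows": [
    [0,0,-0.001,0,0,0],
    [0,0,-0.001,0,0,0],
    [0,0,-0.001,0,0,0]
  ]
}}

```text
t: 9.98
ee_pos: [0.5197, 0.1181, -0.0367]
tool_rot: [0.0, 0.998, -0.067, -0.0]
ft_force: [0.2, 0.0, 0.8]
finger_gap: -0.001
gripper_force: 0.0
```

Request:
{"name": "carry_out", "arguments": {
  "rows": [
    [0,0,-0.001,0,0,0],
    [0,0,-0.001,0,0,0],
    [0,0,-0.001,0,0,0]
  ]
}}

```text
t: 10.23
ee_pos: [0.5198, 0.1181, -0.037]
tool_rot: [-0.0, 0.998, -0.067, 0.0]
ft_force: [-2.2, -0.8, 9.4]
finger_gap: 0.003
gripper_force: 4.7
```

Contact at reported z = -0.037, so the true tip sits 37 mm above the reported TCP height. From here on I use tip = z + 0.037. Now raise, open, return over the blade, go down and grip.

Request:
{"name": "carry_out", "arguments": {
  "rows": [
    [0,0,0.03,0,0,0],
    [0,0,0.06,0,0,0],
    [0.02,-0.003,0.08,0,0,0],
    [0.045,-0.006,0.08,0,0,0],
    [0.056,-0.0075,0.08,0,0,0]
  ],
  "claw": -1
}}

```text
t: 10.65
ee_pos: [0.58, 0.1108, 0.0446]
tool_rot: [-0.001, 0.998, -0.067, 0.003]
ft_force: [0.2, -0.2, -0.7]
finger_gap: 0.707
gripper_force: 0.0
```

Request:
{"name": "carry_out", "arguments": {
  "rows": [
    [0,0,0,0,0,0],
    [0,0,0,0,0,0],
    [0,0,-0.02,0,0,0],
    [0,0,-0.045,0,0,0],
    [0,0,-0.06,0,0,0]
  ]
}}

```text
t: 11.07
ee_pos: [0.5723, 0.1104, -0.0203]
tool_rot: [0.001, 0.998, -0.067, -0.002]
ft_force: [-0.1, 0.3, 0.1]
finger_gap: 0.999
gripper_force: 0.0
```

Request:
{"name": "carry_out", "arguments": {
  "rows": [
    [0,0,-0.006,0,0,0],
    [0,0,-0.011,0,0,0],
    [0,0,-0.014,0,0,0],
    [0,0,-0.014,0,0,0],
    [0,0,-0.014,0,0,0]
  ]
}}

```text
t: 11.48
ee_pos: [0.576, 0.1107, -0.0312]
tool_rot: [-0.0, 0.998, -0.066, 0.0]
ft_force: [0.4, 0.6, 0.8]
finger_gap: 1.001
gripper_force: 0.0
```

Request:
{"name": "carry_out", "arguments": {
  "rows": [
    [0,0,0,0,0,0],
    [0,0,0,0,0,0],
    [0,0,0,0,0,0],
    [0,0,0,0,0,0],
    [0,0,0,0,0,0]
  ],
  "claw": 1,
  "grip_force": 50
}}

```text
t: 11.9
ee_pos: [0.5761, 0.1107, -0.0311]
tool_rot: [-0.0, 0.998, -0.067, 0.0]
ft_force: [-1.6, 0.7, 3.9]
finger_gap: 0.565
gripper_force: 54.7
```

Request:
{"name": "carry_out", "arguments": {
  "rows": [
    [0,0,0,0,0,0],
    [0,0,0,0,0,0],
    [0,0,0,0,0,0]
  ]
}}

```text
t: 12.15
ee_pos: [0.5761, 0.1107, -0.0312]
tool_rot: [-0.0, 0.998, -0.067, 0.0]
ft_force: [-1.0, 0.1, 5.7]
finger_gap: 0.567
gripper_force: 54.8
```

Request:
{"name": "carry_out", "arguments": {
  "rows": [
    [-0.008,0.001,0.001,0,0,0],
    [-0.02,0.003,0.001,0,0,0],
    [-0.035,0.005,0.001,0,0,0],
    [-0.05,0.007,0.001,0,0,0],
    [-0.06,0.008,0.001,0,0,0]
  ]
}}

```text
t: 12.57
ee_pos: [0.5134, 0.1186, -0.031]
tool_rot: [0.0, 0.998, -0.066, -0.001]
ft_force: [0.2, -0.1, -0.5]
finger_gap: 0.567
gripper_force: 54.2
```

Request:
{"name": "carry_out", "arguments": {
  "rows": [
    [-0.012,0.002,0,0,0,0],
    [-0.028,0.004,0,0,0,0],
    [-0.045,0.006,0,0,0,0],
    [-0.055,0.007,0,0,0,0],
    [-0.055,0.007,0,0,0,0]
  ]
}}

```text
t: 12.98
ee_pos: [0.4575, 0.1254, -0.031]
tool_rot: [0.001, 0.998, -0.066, -0.002]
ft_force: [-0.2, -0.1, -1.3]
finger_gap: 0.563
gripper_force: 54.1
```

Request:
{"name": "carry_out", "arguments": {
  "rows": [
    [0,0,-0.002,0,0,0],
    [0,0,-0.004,0,0,0],
    [0,0,-0.006,0,0,0],
    [0,0,-0.0065,0,0,0],
    [0,0,-0.0065,0,0,0]
  ]
}}

```text
t: 13.4
ee_pos: [0.4622, 0.1258, -0.0365]
tool_rot: [-0.0, 0.998, -0.067, 0.001]
ft_force: [-2.2, -0.4, 11.8]
finger_gap: 0.566
gripper_force: 55.6
```

Run:
```python
from h import *
c=read_camera("side"); w=read_camera("wrist")
a=cv2.resize(c["pixels"][90:250,300:460],(400,400)); b=cv2.resize(w["pixels"],(400,300)); b=cv2.copyMakeBorder(b,0,100,0,0,cv2.BORDER_CONSTANT)
cv2.imwrite("pics/s6.png",np.hstack([a,b])[:,:,::-1])
```

```text
(no output)
```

View pics/s6.png

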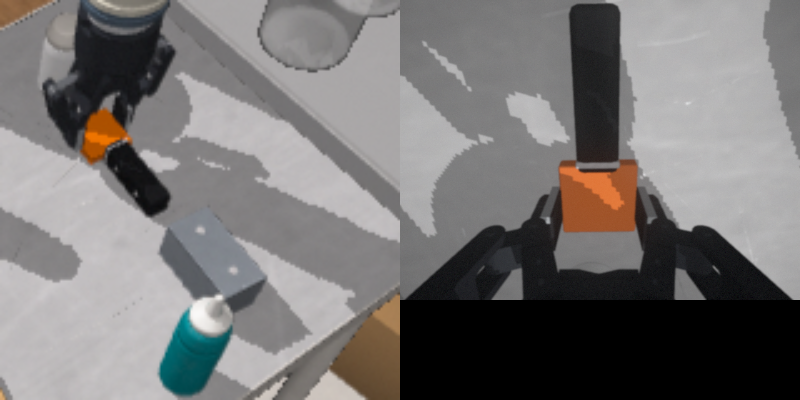

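The side crop shows the pusher fully out, with the black handle from (110,150) to (155,205) in front of the sleeve. In the wrist crop the blade is between the fingers. Now release, lift and regrasp at the middle of the handle.

Request:
{"name": "carry_out", "arguments": {
  "rows": [
    [0,0,0.0005,0,0,0],
    [0,0,0.001,0,0,0],
    [0,0,0.001,0,0,0],
    [0,0,0.001,0,0,0],
    [0,0,0.001,0,0,0]
  ],
  "claw": -1
}}

```text
t: 13.92
ee_pos: [0.4608, 0.1256, -0.0364]
tool_rot: [0.0, 0.998, -0.067, -0.0]
ft_force: [-0.3, 0.3, 0.6]
finger_gap: 1.004
gripper_force: 0.0
```

Request:
{"name": "carry_out", "arguments": {
  "rows": [
    [0,0,0.015,0,0,0],
    [0,0,0.04,0,0,0],
    [0,0,0.07,0,0,0],
    [0.03,-0.004,0.09,0,0,0],
    [0.045,-0.006,0.09,0,0,0]
  ]
}}

```text
t: 14.33
ee_pos: [0.5104, 0.1203, 0.058]
tool_rot: [-0.001, 0.998, -0.066, 0.004]
ft_force: [1.2, 0.5, -0.1]
finger_gap: 0.997
gripper_force: 0.0
```

Request:
{"name": "carry_out", "arguments": {
  "rows": [
    [0,0,0,0,0,0],
    [0,0,0,0,0,0],
    [0,0,0,0,0,0]
  ]
}}

```text
t: 14.58
ee_pos: [0.5042, 0.1194, 0.053]
tool_rot: [0.0, 0.998, -0.067, -0.001]
ft_force: [-1.7, -0.5, -1.2]
finger_gap: 0.999
gripper_force: 0.0
```

Run:
```python
from h import *
w=read_camera("wrist"); s=status.read_state(); print(s["ee_pos"])
m=mask(w,(3,120,50),(20,255,255)); r,P,k=rect(w,m,.012); print("blade",r)
hsv=cv2.cvtColor(w["pixels"],cv2.COLOR_RGB2HSV)
m=cv2.inRange(hsv,np.array((0,0,0)),np.array((180,140,48)))
n,l,st,ce=cv2.connectedComponentsWithStats(m)
for i in range(1,n):
    if st[i,4]>800:
        r,P,k=rect(w,(l==i).astype(np.uint8)*255,.026); print(st[i],r)
c=read_camera("side"); r,P,k=rect(c,mask(c,(4,120,50),(20,255,255),(310,120,400,195)),.012); print("side blade",r)
cv2.imwrite("pics/w7.png",w["pixels"][:,:,::-1])
```

```text
[0.50388678 0.11939408 0.05292074]
blade ((466.78753662109375, 125.0669174194336), (49.125205993652344, 52.557525634765625), 83.65866088867188)
[ 256  121   36  114 3690] ((536.60498046875, 117.09846496582031), (22.068891525268555, 77.01083374023438), 83.40538024902344)
[    0   274   560   146 34769] ((394.0169677734375, 132.34657287597656), (494.57391357421875, 145.84800720214844), 82.35877990722656)
side blade ((467.1093444824219, 123.19478607177734), (54.86882400512695, 54.69625473022461), 83.83831787109375)
```

Request:
{"name": "carry_out", "arguments": {
  "rows": [
    [0.015,-0.001,-0.01,0,0,0.02],
    [0.029,-0.002,-0.03,0,0,0.02],
    [0.029,-0.002,-0.06,0,0,0.02],
    [0.029,-0.002,-0.08,0,0,0.02],
    [0.029,-0.002,-0.0875,0,0,0.02]
  ]
}}

```text
t: 15.1
ee_pos: [0.5316, 0.1172, -0.0369]
tool_rot: [0.001, 0.998, -0.056, -0.003]
ft_force: [-0.9, -0.7, -0.7]
finger_gap: 1.001
gripper_force: 0.0
```

Request:
{"name": "carry_out", "arguments": {
  "rows": [
    [0,0,0,0,0,0],
    [0,0,0,0,0,0],
    [0,0,0,0,0,0]
  ]
}}

```text
t: 15.35
ee_pos: [0.5352, 0.1179, -0.0327]
tool_rot: [-0.0, 0.998, -0.056, 0.001]
ft_force: [0.4, -0.5, 0.0]
finger_gap: 0.999
gripper_force: 0.0
```

Request:
{"name": "carry_out", "arguments": {
  "rows": [
    [0,0,0,0,0,0],
    [0,0,0,0,0,0],
    [0,0,0,0,0,0],
    [0,0,0,0,0,0],
    [0,0,0,0,0,0]
  ],
  "claw": 1,
  "grip_force": 110
}}

```text
t: 15.77
ee_pos: [0.5349, 0.1177, -0.0333]
tool_rot: [-0.0, 0.998, -0.057, 0.0]
ft_force: [0.5, 0.4, -0.4]
finger_gap: 0.302
gripper_force: 0.0
```

Request:
{"name": "carry_out", "arguments": {
  "rows": [
    [0,0,0,0,0,0],
    [0,0,0,0,0,0],
    [0,0,0,0,0,0],
    [0,0,0,0,0,0]
  ]
}}

```text
t: 16.1
ee_pos: [0.535, 0.1177, -0.0329]
tool_rot: [-0.0, 0.998, -0.057, 0.0]
ft_force: [-1.7, 0.3, 7.8]
finger_gap: 0.252
gripper_force: 108.5
```

Handle gripped. Lift 170 mm, then swing to the start of the -y push (pusher heading -102.4°).

Request:
{"name": "carry_out", "arguments": {
  "rows": [
    [0,0,0.025,0,0,0],
    [0,0,0.06,0,0,0],
    [0,0,0.1,0,0,0],
    [0,0,0.14,0,0,0],
    [0,0,0.17,0,0,0]
  ]
}}

```text
t: 16.52
ee_pos: [0.5352, 0.1177, 0.1393]
tool_rot: [-0.0, 0.998, -0.057, 0.001]
ft_force: [0.1, 0.7, -0.5]
finger_gap: 0.258
gripper_force: 108.1
```

Request:
{"name": "carry_out", "arguments": {
  "rows": [
    [0.006,-0.014,0,0,0,0.098],
    [0.012,-0.028,0,0,0,0.196],
    [0.018,-0.042,0,0,0,0.294],
    [0.024,-0.056,0,0,0,0.392],
    [0.029,-0.071,0,0,0,0.49]
  ]
}}

```text
t: 16.93
ee_pos: [0.5638, 0.0461, 0.1363]
tool_rot: [-0.0, 0.982, 0.19, -0.0]
ft_force: [-0.4, 0.1, -0.9]
finger_gap: 0.253
gripper_force: 108.0
```

Request:
{"name": "carry_out", "arguments": {
  "rows": [
    [0.006,-0.014,0,0,0,0.098],
    [0.012,-0.028,0,0,0,0.196],
    [0.018,-0.042,0,0,0,0.294],
    [0.024,-0.056,0,0,0,0.392],
    [0.029,-0.071,0,0,0,0.49]
  ]
}}

```text
t: 17.35
ee_pos: [0.5927, -0.025, 0.1361]
tool_rot: [-0.0, 0.907, 0.422, -0.0]
ft_force: [-0.2, 0.3, -1.0]
finger_gap: 0.254
gripper_force: 108.0
```

Request:
{"name": "carry_out", "arguments": {
  "rows": [
    [0.006,-0.014,0,0,0,0.098],
    [0.012,-0.028,0,0,0,0.196],
    [0.018,-0.042,0,0,0,0.294],
    [0.024,-0.056,0,0,0,0.392],
    [0.028,-0.07,0,0,0,0.488]
  ]
}}

```text
t: 17.77
ee_pos: [0.6208, -0.095, 0.136]
tool_rot: [-0.0, 0.778, 0.629, -0.0]
ft_force: [-0.3, 0.2, -1.2]
finger_gap: 0.252
gripper_force: 108.0
```

Request:
{"name": "carry_out", "arguments": {
  "rows": [
    [0,0,-0.03,0,0,0],
    [0,0,-0.06,0,0,0],
    [0,0,-0.09,0,0,0],
    [0,0,-0.1,0,0,0],
    [0,0,-0.1,0,0,0]
  ]
}}

```text
t: 18.18
ee_pos: [0.618, -0.0939, 0.0332]
tool_rot: [-0.002, 0.779, 0.627, -0.002]
ft_force: [-0.9, -0.1, -2.0]
finger_gap: 0.258
gripper_force: 108.1
```

```bash
cat > look.py <<'E'
from h import *
s=status.read_state(); print("ee",s["ee_pos"].round(4),s["tool_rot"].round(4),"gap",round(s["finger_gap"],3))
import sys
zb=s["ee_pos"][2]+.033+.012
C=np.array([.601,-.231]); a=np.radians(-12.4); M=np.array([[np.cos(a),np.sin(a)],[-np.sin(a),np.cos(a)]])
def show(nm,c,col,z,box=None):
    try:
        r,P,k=rect(c,mask(c,*col,box),z); print(nm,"board-mm",(M@(np.array(r[0])/1000-C)*1000).round(1),"size",np.round(r[1],1),"rel deg",round((r[2]+12.4+45)%90-45,2), "world",np.round(r[0],1))
    except ValueError: print(nm,"none")
O=((3,120,50),(20,255,255))
T,S,W=(read_camera(n) for n in("top","side","wrist"))
show("wood T",T,WOOD,.012,(255,155,360,250)); show("plate T",T,BLUE,.024,(275,160,350,245)); show("plate S",S,BLUE,.024,(190,200,325,310)); show("plate W",W,BLUE,.024)
show("blade S",S,O,zb,(190,150,345,320)); show("blade W",W,O,zb); show("blade T",T,O,zb,(215,165,345,300))
E
python3 look.py
```

```text
ee [ 0.618  -0.0939  0.0332] [-0.0024  0.7792  0.6267 -0.0021] gap 0.258
wood T board-mm [-1.2 -0.9] size [207.7 209.6] rel deg 0.02 world [ 599.6 -231.6]
plate T board-mm [-11.6  -7.1] size [76.6 97. ] rel deg 2.83 world [ 588.2 -235.5]
plate S board-mm [-8.9 -5.9] size [ 79.  100.8] rel deg 2.8 world [ 591.1 -234.9]
plate W board-mm [ 63.2 240.9] size [0. 0.] rel deg 12.4 world [714.4  -9.3]
blade S board-mm [28.9 -3.2] size [193.1 189.1] rel deg -0.12 world [ 628.5 -240.4]
blade W board-mm [-10.   84.1] size [28.2 38.4] rel deg 1.46 world [ 609.3 -146.8]
blade T board-mm [-15.2  63.9] size [50.3 53.4] rel deg 0.85 world [ 599.8 -165.3]
```

Request:
{"name": "carry_out", "arguments": {
  "rows": [
    [0.003,0.01,-0.01,0,0,0],
    [0.003,0.012,-0.03,0,0,0],
    [0.003,0.012,-0.047,0,0,0],
    [0.003,0.012,-0.055,0,0,0],
    [0.003,0.012,-0.055,0,0,0]
  ]
}}

```text
t: 18.75
ee_pos: [0.623, -0.0816, -0.0198]
tool_rot: [-0.001, 0.779, 0.627, -0.001]
ft_force: [-0.3, 0.8, -1.5]
finger_gap: 0.254
gripper_force: 108.1
```

```bash
python3 look.py
python3 - <<'E'
from h import *
T=read_camera("top");S=read_camera("side")
a=cv2.resize(T["pixels"][150:250,225:365],(400,286),interpolation=cv2.INTER_CUBIC);b=cv2.resize(S["pixels"][150:310,190:350],(400,400),interpolation=cv2.INTER_CUBIC)
a=cv2.copyMakeBorder(a,0,114,0,0,cv2.BORDER_CONSTANT);cv2.imwrite("pics/p8.png",np.hstack([a,b])[:,:,::-1])
E
```

```text
ee [ 0.623  -0.0816 -0.0198] [-7.000e-04  7.791e-01  6.269e-01 -6.000e-04] gap 0.254
wood T board-mm [-0.9  0.2] size [209.9 210.6] rel deg 0.02 world [ 600.2 -230.7]
plate T board-mm [-11.6  -7.1] size [76.6 97. ] rel deg 2.83 world [ 588.2 -235.5]
plate S board-mm [-8.9 -5.9] size [ 79.  100.8] rel deg 2.8 world [ 591.1 -234.9]
plate W board-mm [ 77.3 242.8] size [0. 0.] rel deg 12.4 world [728.7 -10.5]
blade S board-mm [6.3 2.2] size [207.7 203.4] rel deg -0.12 world [ 607.7 -230.2]
blade W board-mm [-9.  98.6] size [27.8 38. ] rel deg -1.39 world [ 613.3 -132.8]
blade T board-mm [-12.2  78.2] size [51.1 54.1] rel deg 0.86 world [ 605.9 -152. ]
```

View pics/p8.png

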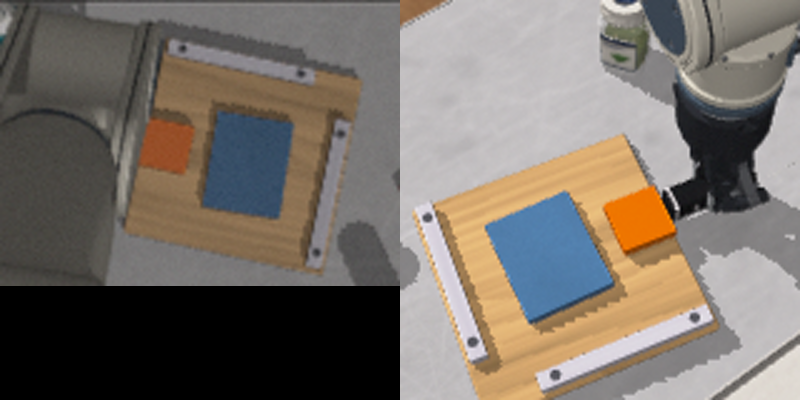

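The blade is flat at board level, with the plate ahead of it. In the top crop the blade is at (167,147) and the plate at (247,163); the side crop agrees. Push along the board's -y, first to just short of the rail.

Request:
{"name": "carry_out", "arguments": {
  "rows": [
    [-0.001,-0.005,0,0,0,0],
    [-0.002,-0.01,0,0,0,0],
    [-0.003,-0.015,0,0,0,0],
    [-0.0043,-0.02,0,0,0,0],
    [-0.0054,-0.0245,0,0,0,0]
  ]
}}

```text
t: 19.42
ee_pos: [0.6184, -0.1076, -0.0185]
tool_rot: [0.0, 0.779, 0.627, 0.0]
ft_force: [0.5, 0.9, -0.3]
finger_gap: 0.251
gripper_force: 108.1
```

Request:
{"name": "carry_out", "arguments": {
  "rows": [
    [-0.001,-0.005,0,0,0,0],
    [-0.002,-0.01,0,0,0,0],
    [-0.003,-0.015,0,0,0,0],
    [-0.0043,-0.02,0,0,0,0],
    [-0.0054,-0.0245,0,0,0,0]
  ]
}}

```text
t: 19.83
ee_pos: [0.6128, -0.1319, -0.0187]
tool_rot: [-0.0, 0.779, 0.627, -0.0]
ft_force: [0.0, 0.7, -0.4]
finger_gap: 0.255
gripper_force: 108.1
```

```bash
python3 look.py | grep -v W
```

```text
ee [ 0.6128 -0.1319 -0.0187] [-0.      0.7792  0.6267 -0.    ] gap 0.255
wood T board-mm [ -1.1 -24.4] size [160.7 209.8] rel deg 0.02 world [ 594.7 -254.6]
plate T board-mm [-13.8 -36.8] size [76.3 97.1] rel deg 0.37 world [ 579.7 -264. ]
plate S board-mm [-11.3 -36.1] size [ 78.5 100.6] rel deg 0.07 world [ 582.2 -263.9]
blade S board-mm [ 6.8 -0.4] size [202.5 203. ] rel deg -0.07 world [ 607.6 -232.9]
blade T board-mm [-11.8  24.7] size [42. 54.] rel deg -0.38 world [ 594.8 -204.3]
```

Request:
{"name": "carry_out", "arguments": {
  "rows": [
    [-0.0005,-0.002,0,0,0,0],
    [-0.0009,-0.004,0,0,0,0],
    [-0.0013,-0.006,0,0,0,0],
    [-0.0015,-0.007,0,0,0,0],
    [-0.0015,-0.007,0,0,0,0]
  ]
}}

```text
t: 20.4
ee_pos: [0.6114, -0.1386, -0.0187]
tool_rot: [0.0, 0.779, 0.627, -0.0]
ft_force: [0.3, -0.3, -1.6]
finger_gap: 0.254
gripper_force: 108.1
```

Request:
{"name": "carry_out", "arguments": {
  "rows": [
    [-0.0002,-0.001,0,0,0,0],
    [-0.0002,-0.001,0,0,0,0],
    [-0.0002,-0.001,0,0,0,0]
  ]
}}

```text
t: 20.65
ee_pos: [0.6112, -0.1395, -0.0187]
tool_rot: [0.0, 0.779, 0.627, -0.0]
ft_force: [0.6, -0.1, -1.7]
finger_gap: 0.255
gripper_force: 108.1
```

Request:
{"name": "carry_out", "arguments": {
  "rows": [
    [-0.0002,-0.001,0,0,0,0],
    [-0.0002,-0.001,0,0,0,0],
    [-0.0002,-0.001,0,0,0,0]
  ]
}}

```text
t: 20.9
ee_pos: [0.6111, -0.1403, -0.0187]
tool_rot: [0.0, 0.779, 0.627, 0.0]
ft_force: [0.9, 2.1, -1.2]
finger_gap: 0.256
gripper_force: 108.1
```

Request:
{"name": "carry_out", "arguments": {
  "rows": [
    [-0.0002,-0.001,0,0,0,0],
    [-0.0002,-0.001,0,0,0,0],
    [-0.0002,-0.001,0,0,0,0]
  ]
}}

```text
t: 21.15
ee_pos: [0.6112, -0.1403, -0.0186]
tool_rot: [-0.0, 0.779, 0.627, 0.001]
ft_force: [1.2, 7.4, -0.1]
finger_gap: 0.259
gripper_force: 108.2
```

```bash
python3 look.py | grep -v W
```

```text
ee [ 0.6112 -0.1403 -0.0186] [-3.000e-04  7.793e-01  6.267e-01  5.000e-04] gap 0.259
wood T board-mm [-44.4 -31.9] size [148. 126.] rel deg -1.73 world [ 550.8 -252.6]
plate T board-mm [-13.7 -45.8] size [77.6 97.3] rel deg 0.03 world [ 577.8 -272.8]
plate S board-mm [-10.9 -44.1] size [ 78.8 100.7] rel deg -0.07 world [ 580.9 -271.7]
blade S board-mm [ 6.9 -0.4] size [202.4 202.9] rel deg -0.07 world [ 607.6 -232.9]
blade T board-mm [-11.7  15.1] size [40.3 53.9] rel deg -1.87 world [ 592.9 -213.7]
```

The plate is flush on the right rail (7 N contact, y ≈ -45, heading 0°). Back off, lift, and swing 90° to the +x push start.

Request:
{"name": "carry_out", "arguments": {
  "rows": [
    [0.002,0.008,0,0,0,0],
    [0.004,0.018,0,0,0,0],
    [0.0065,0.03,0,0,0,0],
    [0.0086,0.039,0.01,0,0,0],
    [0.0086,0.039,0.035,0,0,0]
  ]
}}

```text
t: 21.72
ee_pos: [0.6171, -0.0995, 0.0141]
tool_rot: [-0.002, 0.779, 0.627, -0.002]
ft_force: [-0.7, -0.8, -2.0]
finger_gap: 0.251
gripper_force: 108.1
```

Request:
{"name": "carry_out", "arguments": {
  "rows": [
    [0,0,0.03,0,0,0],
    [0,0,0.06,0,0,0],
    [0,0,0.085,0,0,0],
    [0,0,0.085,0,0,0]
  ]
}}

```text
t: 22.05
ee_pos: [0.6234, -0.1021, 0.1078]
tool_rot: [0.004, 0.779, 0.627, 0.003]
ft_force: [0.9, 0.2, -1.0]
finger_gap: 0.258
gripper_force: 108.1
```

Request:
{"name": "carry_out", "arguments": {
  "rows": [
    [-0.013,-0.009,0,0,0,0.105],
    [-0.026,-0.018,0,0,0,0.209],
    [-0.039,-0.027,0,0,0,0.314],
    [-0.053,-0.036,0,0,0,0.419],
    [-0.066,-0.0455,0,0,0,0.5236]
  ]
}}

```text
t: 22.47
ee_pos: [0.5524, -0.1473, 0.1012]
tool_rot: [-0.0, 0.588, 0.809, -0.0]
ft_force: [0.5, 0.3, -2.0]
finger_gap: 0.256
gripper_force: 108.0
```

Request:
{"name": "carry_out", "arguments": {
  "rows": [
    [-0.013,-0.009,0,0,0,0.105],
    [-0.026,-0.018,0,0,0,0.209],
    [-0.039,-0.027,0,0,0,0.314],
    [-0.053,-0.036,0,0,0,0.419],
    [-0.066,-0.0455,0,0,0,0.5236]
  ]
}}

```text
t: 22.88
ee_pos: [0.4865, -0.193, 0.1013]
tool_rot: [-0.0, 0.359, 0.933, -0.0]
ft_force: [-0.1, 0.1, -1.1]
finger_gap: 0.253
gripper_force: 108.0
```

Request:
{"name": "carry_out", "arguments": {
  "rows": [
    [-0.013,-0.009,0,0,0,0.105],
    [-0.026,-0.018,0,0,0,0.209],
    [-0.039,-0.027,0,0,0,0.314],
    [-0.053,-0.036,0,0,0,0.419],
    [-0.066,-0.0455,0,0,0,0.5236]
  ]
}}

```text
t: 23.3
ee_pos: [0.4206, -0.2385, 0.1013]
tool_rot: [-0.0, 0.105, 0.994, 0.0]
ft_force: [-1.0, 0.5, -1.5]
finger_gap: 0.259
gripper_force: 108.0
```

Request:
{"name": "carry_out", "arguments": {
  "rows": [
    [0,0,-0.03,0,0,0],
    [0,0,-0.06,0,0,0],
    [0,0,-0.09,0,0,0],
    [0,0,-0.09,0,0,0]
  ]
}}

```text
t: 23.63
ee_pos: [0.4181, -0.2365, 0.0072]
tool_rot: [-0.004, 0.108, 0.994, 0.002]
ft_force: [-0.7, 0.5, -1.3]
finger_gap: 0.255
gripper_force: 108.1
```

```bash
python3 look.py
```

```text
ee [ 0.4181 -0.2365  0.0072] [-0.0039  0.1076  0.9942  0.0017] gap 0.255
wood T board-mm [22.4 -2.3] size [205.  163.3] rel deg 0.29 world [ 622.4 -238.1]
plate T board-mm [-13.8 -45.7] size [77.8 97.5] rel deg 0.03 world [ 577.7 -272.7]
plate S board-mm [-10.9 -44.1] size [ 78.9 100.7] rel deg -0.07 world [ 580.9 -271.7]
plate W none
blade S board-mm [-8.9 -2.9] size [194.8 250. ] rel deg -0.32 world [ 591.7 -231.9]
blade W board-mm [-121.1  -45.6] size [38.1 28.4] rel deg -0.02 world [ 472.9 -249.6]
blade T board-mm [-87.8 -50.1] size [43.4 16.8] rel deg -12.59 world [ 504.5 -261.1]
```

Request:
{"name": "carry_out", "arguments": {
  "rows": [
    [0,0,-0.01,0,0,0],
    [0,0,-0.02,0,0,0],
    [0,0,-0.027,0,0,0],
    [0,0,-0.029,0,0,0],
    [0,0,-0.029,0,0,0]
  ]
}}

```text
t: 24.2
ee_pos: [0.421, -0.2386, -0.0182]
tool_rot: [-0.001, 0.108, 0.994, 0.0]
ft_force: [0.4, 0.3, -0.9]
finger_gap: 0.251
gripper_force: 108.1
```

```bash
python3 look.py
python3 - <<'E'
from h import *
S=read_camera("side"); O=((3,120,50),(20,255,255))
m=mask(S,*O,(200,195,300,260)); n,l,st,ce=cv2.connectedComponentsWithStats(m); print([(s.tolist()) for s in st if s[4]>60])
E
```

```text
ee [ 0.421  -0.2386 -0.0182] [-5.000e-04  1.078e-01  9.942e-01  2.000e-04] gap 0.251
wood T board-mm [-0.7 -0.6] size [208.6 209.5] rel deg 0.29 world [ 600.2 -231.5]
plate T board-mm [-14.  -45.6] size [77.9 97.8] rel deg 0.03 world [ 577.6 -272.5]
plate S board-mm [-11.  -44.1] size [ 78.8 101. ] rel deg -0.07 world [ 580.8 -271.7]
plate W none
blade S board-mm [-10.9  -0.4] size [201.6 239.8] rel deg -0.38 world [ 590.2 -229. ]
blade W board-mm [-122.9  -46.5] size [37.1 26.9] rel deg 1.32 world [ 471. -250.]
blade T board-mm [-89.7 -48.5] size [48.2 21.7] rel deg 1.01 world [ 503.  -259.1]
[[0, 0, 560, 420, 232133], [204, 204, 96, 56, 3065]]
```

Request:
{"name": "carry_out", "arguments": {
  "rows": [
    [0.005,-0.001,0,0,0,0],
    [0.01,-0.002,0,0,0,0],
    [0.015,-0.003,0,0,0,0],
    [0.02,-0.0043,0,0,0,0],
    [0.0245,-0.0054,0,0,0,0]
  ]
}}

```text
t: 24.82
ee_pos: [0.4463, -0.2443, -0.0177]
tool_rot: [-0.0, 0.108, 0.994, 0.0]
ft_force: [-1.4, 1.0, -0.1]
finger_gap: 0.257
gripper_force: 108.2
```

Request:
{"name": "carry_out", "arguments": {
  "rows": [
    [0.005,-0.001,0,0,0,0],
    [0.01,-0.002,0,0,0,0],
    [0.015,-0.003,0,0,0,0],
    [0.02,-0.0043,0,0,0,0],
    [0.0245,-0.0054,0,0,0,0]
  ]
}}

```text
t: 25.23
ee_pos: [0.4709, -0.2497, -0.0177]
tool_rot: [-0.0, 0.108, 0.994, 0.0]
ft_force: [-1.9, 1.5, -1.1]
finger_gap: 0.258
gripper_force: 108.2
```

```bash
python3 look.py
```

```text
ee [ 0.4709 -0.2497 -0.0177] [-1.000e-04  1.077e-01  9.942e-01  1.000e-04] gap 0.258
wood T board-mm [-43.3  55.3] size [ 96.4 125.8] rel deg -0.53 world [ 570.6 -167.7]
plate T board-mm [ 19.8 -45.5] size [78.1 97.4] rel deg -0.18 world [ 610.6 -279.7]
plate S board-mm [ 23.4 -44.1] size [ 78.9 100.8] rel deg 0.09 world [ 614.3 -279.1]
plate W none
blade S board-mm [ 7.2 -0.6] size [202.1 202.7] rel deg -0.07 world [ 607.9 -233.1]
blade W board-mm [-72.2 -46.5] size [37.1 27.8] rel deg 0.03 world [ 520.5 -260.9]
blade T board-mm [-33.8 -61.1] size [19.2  6.5] rel deg -6.31 world [ 554.9 -283.4]
```

Request:
{"name": "carry_out", "arguments": {
  "rows": [
    [0.003,-0.0006,0,0,0,0],
    [0.006,-0.0013,0,0,0,0],
    [0.009,-0.002,0,0,0,0],
    [0.011,-0.0024,0,0,0,0],
    [0.011,-0.0024,0,0,0,0]
  ]
}}

```text
t: 25.8
ee_pos: [0.4821, -0.2523, -0.0177]
tool_rot: [0.0, 0.108, 0.994, -0.0]
ft_force: [-0.9, -0.2, -1.7]
finger_gap: 0.253
gripper_force: 108.2
```

Request:
{"name": "carry_out", "arguments": {
  "rows": [
    [0.001,-0.0002,0,0,0,0],
    [0.001,-0.0002,0,0,0,0],
    [0.001,-0.0002,0,0,0,0]
  ]
}}

```text
t: 26.05
ee_pos: [0.4826, -0.2524, -0.0176]
tool_rot: [0.0, 0.108, 0.994, -0.0]
ft_force: [-0.7, -0.8, -1.6]
finger_gap: 0.258
gripper_force: 108.2
```

Request:
{"name": "carry_out", "arguments": {
  "rows": [
    [0.001,-0.0002,0,0,0,0],
    [0.001,-0.0002,0,0,0,0],
    [0.001,-0.0002,0,0,0,0]
  ]
}}

```text
t: 26.3
ee_pos: [0.4834, -0.2525, -0.0177]
tool_rot: [0.0, 0.108, 0.994, -0.0]
ft_force: [-1.0, 0.3, -1.3]
finger_gap: 0.26
gripper_force: 108.2
```

Request:
{"name": "carry_out", "arguments": {
  "rows": [
    [0.001,-0.0002,0,0,0,0],
    [0.001,-0.0002,0,0,0,0],
    [0.001,-0.0002,0,0,0,0]
  ]
}}

```text
t: 26.55
ee_pos: [0.4845, -0.2527, -0.0177]
tool_rot: [0.0, 0.108, 0.994, -0.0]
ft_force: [-0.3, 0.4, -1.1]
finger_gap: 0.254
gripper_force: 108.2
```

Request:
{"name": "carry_out", "arguments": {
  "rows": [
    [0.001,-0.0002,0,0,0,0],
    [0.001,-0.0002,0,0,0,0],
    [0.001,-0.0002,0,0,0,0]
  ]
}}

```text
t: 26.8
ee_pos: [0.4848, -0.2526, -0.0178]
tool_rot: [-0.001, 0.108, 0.994, 0.0]
ft_force: [-4.3, 0.6, -0.2]
finger_gap: 0.255
gripper_force: 108.3
```

```bash
python3 look.py|grep -E "plate|ee"
```

```text
ee [ 0.4848 -0.2526 -0.0178] [-6.000e-04  1.078e-01  9.942e-01  2.000e-04] gap 0.255
plate T board-mm [ 34.6 -45.4] size [78.  97.1] rel deg 0.03 world [ 625.  -282.7]
plate S board-mm [ 36.5 -43.8] size [ 78.9 100.5] rel deg 0.12 world [ 627.3 -281.7]
plate W none
```

Request:
{"name": "carry_out", "arguments": {
  "rows": [
    [0.001,-0.0002,0,0,0,0],
    [0.001,-0.0002,0,0,0,0],
    [0.001,-0.0002,0,0,0,0],
    [0.001,-0.0002,0,0,0,0]
  ]
}}

```text
t: 27.28
ee_pos: [0.4848, -0.2525, -0.018]
tool_rot: [-0.002, 0.108, 0.994, 0.0]
ft_force: [-7.9, 0.9, 1.3]
finger_gap: 0.254
gripper_force: 108.5
```

Request:
{"name": "carry_out", "arguments": {
  "rows": [
    [-0.005,0.001,0,0,0,0],
    [-0.015,0.0033,0,0,0,0],
    [-0.03,0.0066,0,0,0,0],
    [-0.045,0.01,0,0,0,0],
    [-0.055,0.0121,0,0,0,0]
  ]
}}

```text
t: 27.7
ee_pos: [0.4301, -0.2405, -0.0176]
tool_rot: [0.0, 0.108, 0.994, -0.0]
ft_force: [-0.9, -0.4, -0.8]
finger_gap: 0.257
gripper_force: 108.2
```

```bash
python3 look.py|grep -E "plate|ee"
```

```text
ee [ 0.4301 -0.2405 -0.0176] [ 1.000e-04  1.078e-01  9.942e-01 -0.000e+00] gap 0.257
plate T board-mm [ 34.3 -45.4] size [78. 98.] rel deg 0.1 world [ 624.8 -282.7]
plate S board-mm [ 36.5 -43.8] size [ 78.9 100.4] rel deg 0.12 world [ 627.2 -281.6]
plate W none
```

The plate is flush on both rails. Lay the pusher down on the worktop, clear of the board.

Request:
{"name": "carry_out", "arguments": {
  "rows": [
    [-0.012,0.0026,0,0,0,0],
    [-0.025,0.0055,0,0,0,0],
    [-0.038,0.008,0,0,0,0],
    [-0.048,0.0105,0,0,0,0],
    [-0.048,0.0105,0,0,0,0]
  ]
}}

```text
t: 28.27
ee_pos: [0.382, -0.2299, -0.0178]
tool_rot: [-0.001, 0.108, 0.994, 0.0]
ft_force: [0.3, -0.2, -1.2]
finger_gap: 0.26
gripper_force: 108.2
```

Request:
{"name": "carry_out", "arguments": {
  "rows": [
    [0,0,-0.004,0,0,0],
    [0,0,-0.008,0,0,0],
    [0,0,-0.012,0,0,0],
    [0,0,-0.0145,0,0,0],
    [0,0,-0.0145,0,0,0]
  ]
}}

```text
t: 28.68
ee_pos: [0.3839, -0.2306, -0.0328]
tool_rot: [-0.0, 0.108, 0.994, 0.0]
ft_force: [-0.2, 0.4, -1.7]
finger_gap: 0.254
gripper_force: 108.5
```

Request:
{"name": "carry_out", "arguments": {
  "rows": [
    [0,0,-0.001,0,0,0],
    [0,0,-0.001,0,0,0],
    [0,0,-0.001,0,0,0]
  ]
}}

```text
t: 28.93
ee_pos: [0.3838, -0.2306, -0.033]
tool_rot: [0.0, 0.108, 0.994, -0.0]
ft_force: [-0.7, 1.0, 4.4]
finger_gap: 0.256
gripper_force: 109.1
```

Touched down. Release, lift and check.

Request:
{"name": "carry_out", "arguments": {
  "rows": [
    [0,0,0,0,0,0],
    [0,0,0,0,0,0],
    [0,0,0,0,0,0],
    [0,0,0,0,0,0],
    [0,0,0,0,0,0]
  ],
  "claw": -1
}}

```text
t: 29.35
ee_pos: [0.3834, -0.2305, -0.0332]
tool_rot: [-0.0, 0.108, 0.994, 0.0]
ft_force: [-0.3, 0.0, 0.9]
finger_gap: 0.945
gripper_force: 0.0
```

Request:
{"name": "carry_out", "arguments": {
  "rows": [
    [0,0,0.02,0,0,0],
    [0,0,0.05,0,0,0],
    [0,0,0.08,0,0,0],
    [0,0,0.11,0,0,0],
    [0,0,0.14,0,0,0]
  ]
}}

```text
t: 29.77
ee_pos: [0.383, -0.2302, 0.1081]
tool_rot: [-0.0, 0.108, 0.994, 0.0]
ft_force: [1.5, -1.2, 0.2]
finger_gap: 1.003
gripper_force: 0.0
```

Request:
{"name": "carry_out", "arguments": {
  "rows": [
    [0,0,0,0,0,0],
    [0,0,0,0,0,0],
    [0,0,0,0,0,0]
  ]
}}

```text
t: 30.02
ee_pos: [0.3831, -0.2302, 0.1065]
tool_rot: [-0.0, 0.108, 0.994, 0.0]
ft_force: [-0.6, 0.1, -1.2]
finger_gap: 1.002
gripper_force: 0.0
```

```bash
python3 look.py|grep -E "plate|ee"
python3 - <<'E'
from h import *
w=read_camera("wrist"); O=((3,120,50),(20,255,255))
m=mask(w,*O); n,l,st,ce=cv2.connectedComponentsWithStats(m)
for i in range(1,n):
    if st[i,4]>500: print(st[i],rect(w,(l==i).astype(np.uint8)*255,.012)[0])
S=read_camera("side")
a=cv2.resize(S["pixels"],(420,315)); b=cv2.resize(w["pixels"],(380,285)); b=cv2.copyMakeBorder(b,0,30,0,0,cv2.BORDER_CONSTANT)
cv2.imwrite("pics/end.png",np.hstack([a,b])[:,:,::-1])
E
```

```text
ee [ 0.3831 -0.2302  0.1065] [-1.000e-04  1.078e-01  9.942e-01  1.000e-04] gap 1.002
plate T board-mm [ 34.4 -45.3] size [78.  97.8] rel deg 0.4 world [ 624.9 -282.7]
plate S board-mm [ 36.5 -43.8] size [ 78.9 100.4] rel deg 0.12 world [ 627.2 -281.6]
plate W board-mm [-18.9 -46. ] size [41.   5.4] rel deg -0.06 world [ 572.6 -271.8]
[ 252  243   52   50 2272] ((450.62481689453125, -245.0943603515625), (49.18384552001953, 53.14137649536133), 77.58621978759766)
[   0  279   64   54 1469] ((440.3022766113281, -496.0563049316406), (61.4763069152832, 62.316532135009766), 62.106685638427734)
```

```bash
python3 -c "
from bench import order
print(order.job_done())"
```

```text
the job is handed in; nothing more can be done
None
```

The job is handed in: on camera and contact force the plate is flush against both rails, and the pusher lies flat and released on the worktop, clear of the board. I have not seen the verdict, and I did not re-measure the jars and bottle at the end.

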